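Line up the castle nut and lock it with its pin

ROBOT

A 7-joint arm with a two-finger parallel gripper is mounted at the origin on the work surface. World frame = base frame: x ahead of the robot, y to its left, z up, the work surface at z = 0. Lengths are in m, angles in rad, forces in N, time in s.
With the tool pointing down it reaches from about 0.35 to 0.9 m from the base axis. Payload 19.9 kg.
Tool frame: the origin (TCP) lies between the finger pads; the fingertips stand 8 mm ahead of it and the grasp point (between the pads) lies 11 mm behind it; x points along the fingers, z is the direction in which the jaws open and shut, and the axes are right-handed (so a half turn about x gives the same grasp; the last joint's range is limited). The gripper opens to 94 mm and grips with 3 to 60 N. Pads are 16 mm wide; open, the fingers measure 119 mm over their backs; the gripper's body (75 mm by 177 mm) begins 78 mm behind the grasp point.
Start: joints at [-1.149, 0.417, -0.01, 1.614, 0.005, 1.111, -0.053], TCP at [0.28, 0.559, 0.213] pointing down, gripper open.
Joint ranges: [-2.81, 2.81], [-0.39, 2.02], [-1.27, 1.25], [0.06, 2.57], [-1.19, 4.33], [0.19, 2], [-2.82, 2.82]. Speed limits (rad/s): [1.89, 1.89, 2.39, 2.39, 3.01, 3.01, 3.01].

INTERFACE

Orientations are given as a rotation vector (axis times angle).
In Python, from cell import sense, snapshot, camera_model, job_done, models gives the robot as it stands. The module is installed in compiled form; this text tells all that it offers.
- The arm moves only by the tool carry_out, never from a script. Its arguments are lists of equal length, an entry for each row: "delta_pos": the shift along the tool's x, y, z in m, a list of three; "rotation": the turn, a rotation vector about the tool's x, y, z in rad, a list of three. In form: {"delta_pos": [[x, y, z], ...], "rotation": [[wx, wy, wz], ...]}. A call has 1 to 20 rows; each row shifts and turns the commanded pose from where the row before left it, along the tool's axes as they then stand; what a row does not reach is not made up. A row lasts 1/10 s, in which the tool goes at most 50 mm and 8.59 degrees, less where a joint would pass 70% of its speed; a pose out of reach is approached as far as the arm can. A call is refused whole if a number of a shift passes 0.05 or a number of a turn 0.15, either way. A call with a gripper value outside its range is refused whole. "fingers" is the finger opening in m, from 0 to 0.094, set as the call begins (left out, the last holds). The fingers move at their own pace and stop on an object; "newtons" is the grip in N (left out, the last holds). Time passes only in rows, so rows that do not move let the fingers close. It gives the time, the measured TCP pose, the force and the opening at its end, in the units of the state.
- sense(): the state, without advancing time (a new reading comes with each control period).
- snapshot(name): name is "scene" or "top" or "wrist"; returns (picture, depth): 400x640x3 uint8, red, green, blue; 400x640 float32, m along the optical axis (not along the pixel's ray), 0 where there is no reading.
- camera_model(name): a dict with "intrinsics" (3x3 intrinsics, pixels), "R" (3x3) and "t" (3): a world point X has camera coordinates R X + t. Camera axes: x right, y down, z forward; pixel columns grow to the right and rows downward; lengths in m; the calibration is good to about 2 mm. A picture is of the moment at which its call begins: read the wrist's pose just before it. camera_model takes no time and is no camera call; for the wrist camera it gives the pose at the moment of the call.
- job_done(): hands the job in, once; it reports no verdict.
Trained networks look in the newest picture that a camera, given by its name, has taken for a name from the list of things; names that differ only in an ending like _2 or _b are one class to them, and where a whole thing is asked for, a point or a joint stands for the part that bears it (a point fixed in the world has none). Each returns a list of dicts, best first, with "confidence" (0 to 1); they miss things now and then, are a little off and sometimes report something else, mostly with a low value. They report only what shows in the picture. A call takes as long as a camera call. They do not tell look-alikes from the thing itself.
- models.search_frame(camera, name): "position" ([x, y, z] in m, in world coordinates, good to about 4 mm: the middle of the surface that is visible of it).
- models.regions_of(camera, name): "mask" (400x640 bool, what is visible of it).
The state is a dict: "t": time; "joint_positions": joint angles; "qvel": joint speeds; "joint_torque": joint torques, N m; "tool_pos": TCP position; "orientation": TCP orientation; "wrist_force": force on the tool from outside, world axes, zero at the start; "wrist_torque": the same for the moment, N m; "grip_width": finger opening in m.
Only numpy, scipy, OpenCV 4.12 (cv2) and the standard library are available. Lean on these libraries where they do the work, as an engineer would, in place of code of your own. Each camera call takes 0.05 s, during which the arm holds its last target.

TASK

Tighten the castle nut on the trolley wheel clockwise (seen from above) to the next slot that lines up with the cross hole in the axle, and no further. Then take the longer of the two lock pins and push it gently, without forcing it, through the slot and the cross hole until its handle is home against the nut; let go and leave it there, and leave the other things on the bench where they are.

Things in the scene. Friction and masses are not known exactly. Their poses are not given: they have to be found in the camera images.
- axle: Dark steel stub axle, 30 mm diameter, upright in the middle of a black trolley wheel (180 mm diameter, top 68 mm above the bench) fixed flat on a 190 mm square wooden plate. Origin: on its axis at the middle of the cross hole, 107.5 mm above the bench; x along the hole, z up. The hole is level, 8 mm wide and high, right through.
- axle_end (a point): Centre of the axle's top face, 16.5 mm above the hole's axis; a bright line on it shows the hole's direction. Axes as axle. The axle is loose in the wheel: turned clockwise it goes along with the nut for 5 to 18 degrees (differs each time) with 0.08 N m drag, to a solid stop; only then does the nut turn on the axle, at 0.8 N m. Both stay where left.
- nut: Steel hexagon castle nut on the axle, 46 mm across flats, 34 mm high: six radial slots, 8.5 mm wide, 12 mm deep, open at the top, run through the middles of the flats. Origin: centre of its underside, 80 mm above the bench (hub below: 68 mm diameter, top at 74 mm). x points out along the slot to use: the next to reach the hole turning clockwise; z up.
- nut_slot (a point): Point in that same slot, 20 mm out from the axis along the nut's x, level with the cross hole; axes as nut. At the start the slot is 14 to 46 degrees anticlockwise of axle's +x, which is the end of the hole it is to line up with.
- pin: Longer lock pin: steel shaft 6 mm diameter, 60 mm long (last 6 mm tapered to 2.4 mm), on an aluminium handle block 40 long, 14 wide, 26 mm high; 50 to 80 g. Lies on its handle, shaft level. Origin: underside, at the handle's front face where the shaft leaves; x along the shaft to the tip, y across the handle, z up. Shaft axis 13 mm above the origin.
- pin_tip (a point): The tip of the longer pin's shaft, on its axis; axes as pin. With the handle home against the flat of the nut it stands 37 mm beyond the axle's axis.
- short_pin: Spare lock pin for another axle, the same handle but a shaft only 28 mm long; same origin and axes. Leave alone.
- wrench: Open-ended wrench lying on the bench, bystander.
- screwdriver: Screwdriver with a black handle lying on the bench, bystander.
- grease: Grey grease can, 72 mm diameter, 90 mm high, bystander.
- washer: Flat steel washer, 52 mm diameter, 4 mm thick, lying on the bench, bystander.
- caster: Small black caster wheel, 80 mm diameter, 30 mm thick, lying flat, bystander.
There are look-alikes about, which are no part of the job. What is shaped like the pin but green is not meant.

How it is judged:
On the way, in this order (a step that is already met when the one before it is completed fails the run):
1. the nut's next slot lines up with the cross hole, within 5 degrees, the pin still out of it (angle between the x axis of nut and the x axis of axle, either way round below 0.09 rad and distance between pin_tip and axle above 0.03 m), for 0.2 s.
2. the pin's tip is through the cross hole, 18 mm or more past the axle's axis ((x of pin_tip in the frame of axle above 0.018 m or x of pin_tip in the frame of axle below -0.018 m) and angle between the x axis of pin and the x axis of axle, either way round below 0.12 rad and distance between pin_tip and axle below 0.045 m and distance between pin and axle below 0.047 m), for 0.1 s.
At the end, for the whole second after the job is handed in: The next slot is in line with the hole (within 7 deg) and the longer pin is through both from either end: tip 33.5 mm or more past the axle axis (handle within 3.5 mm of the nut), within 6 mm of the hole axis sideways and in height and 7 deg of its direction; at rest (angle between the x axis of each of nut, pin and the x axis of axle, either way round below 0.12 rad and ((x of pin_tip in the frame of axle above 0.0335 m and x of pin in the frame of axle below -0.018 m) or (x of pin_tip in the frame of axle below -0.0335 m and x of pin in the frame of axle above 0.018 m)) and y of pin_tip in the frame of axle between -0.006 and 0.006 m and z of pin_tip in the frame of axle between -0.006 and 0.006 m and linear speed of pin below 0.02 m/s); the robot touches nothing.
It fails at once if the nut is turned more than 8 degrees past the slot (y of nut_slot in the frame of axle below -0.003 m).
It fails at once if the nut is slackened back to the slot before (angle between the x axis of nut and the x axis of axle, either way round above 0.95 rad).
It fails at once if the pin is forced against axle or nut with more than 30 N (contact force between pin and axle above 30 N).
It fails at once if a bystander (short pin, wrench, screwdriver, grease can, washer, caster) is moved by more than 30 mm (distance of any of short_pin, wrench, screwdriver, grease, washer, caster from where it was at the start of the episode above 0.03 m).
It also fails if it takes over 61 s, if anything falls off the work surface, if the arm or the gripper's body presses on something with over 40 N, if the wrist force passes 120 N, or if a joint passes its speed limit or range.

## Working session

There is one attempt and no reset: what is moved stays moved. The work goes in short steps, Python scripts to look and compute and a tool call to move; the robot and the scene stay as the last step left them, time stands still between calls to the robot, and variables do not carry over. Pictures are saved under pics/ and viewed, and the job is handed in when it is done.

Besides the shell and the picture viewer there is one more tool, called after "Call:" by a JSON object that holds its "fn" and its "kwargs". carry_out: Moves the arm, as the interface text tells. Its arguments: {"type":"object","properties":{"delta_pos":{"type":"array"},"rotation":{"type":"array"},"fingers":{"type":"number"},"newtons":{"type":"number"}},"required":["delta_pos","rotation"]}

```bash
mkdir -p pics
python3 - <<'E'
from cell import *
import cv2
s=sense();print({k:(v if not hasattr(v,'__len__') else [round(float(x),4) for x in v]) for k,v in s.items()})
for n in ['scene','top']:
    p,d=snapshot(n);cv2.imwrite(f'pics/{n}0.png',p[:,:,::-1]);m=camera_model(n);print(n,m)
    import numpy as np;np.save(f'{n}_d0.npy',d)
    for k in ['nut','axle','pin','short_pin']:
        print(k,[(round(r['confidence'],2),np.round(r['position'],4)) for r in models.search_frame(n,k)])
print(sense()['t'])
E
```

```text
{'t': 0.0, 'joint_positions': [-1.1485, 0.418, -0.0104, 1.6142, 0.0047, 1.1107, -0.053], 'qvel': [-0.0008, 0.0002, -0.0019, -0.002, -0.0004, -0.0009, -0.0009], 'joint_torque': [0.0004, -85.1283, 0.6387, -42.597, -0.0489, 0.0189, 0.0001], 'tool_pos': [0.2794, 0.5586, 0.2128], 'orientation': [-0.8619, 1.3946, 0.8607], 'wrist_force': [0.4022, -0.0853, -1.2498], 'wrist_torque': [-0.0443, -0.0012, -0.0081], 'grip_width': 0.09393374230661447}
scene {'intrinsics': array([[410.67015836,   0.        , 328.03634086],
       [  0.        , 410.67015836, 197.87319435],
       [  0.        ,   0.        ,   1.        ]]), 'R': array([[ 0.40472485,  0.91440286,  0.00807446],
       [ 0.54339696, -0.23339294, -0.80637924],
       [-0.73547097,  0.33074936, -0.59134366]]), 't': array([-0.19492831, -0.21439161,  1.52835344])}
nut [(0.51, array([0.6125, 0.0296, 0.0976])), (0.22, array([ 0.586 , -0.2678,  0.0145]))]
axle [(0.89, array([0.6084, 0.0327, 0.1064]))]
pin [(0.64, array([ 0.5371, -0.1582,  0.0239])), (0.61, array([ 0.6985, -0.2225,  0.0194])), (0.57, array([ 0.5872, -0.2662,  0.0168]))]
short_pin [(0.48, array([ 0.4263, -0.2518,  0.0203])), (0.27, array([ 0.6957, -0.3452,  0.0025]))]
top {'intrinsics': array([[397.37585089,   0.        , 317.31226921],
       [  0.        , 397.37585089, 200.84010284],
       [  0.        ,   0.        ,   1.        ]]), 'R': array([[-0.01305941, -0.99991124, -0.00263957],
       [-0.99388955,  0.01327003, -0.10957859],
       [ 0.10960389,  0.00119241, -0.99397463]]), 't': array([-0.02830703,  0.55927841,  1.2248785 ])}
nut [(0.47, array([0.5916, 0.0319, 0.11  ]))]
axle [(0.66, array([0.5873, 0.0343, 0.1108]))]
pin [(0.49, array([ 0.2946, -0.2281,  0.0287])), (0.47, array([ 0.6984, -0.2292,  0.0249]))]
short_pin [(0.66, array([ 0.4181, -0.2476,  0.0268]))]
0.5
```

View pics/top0.png

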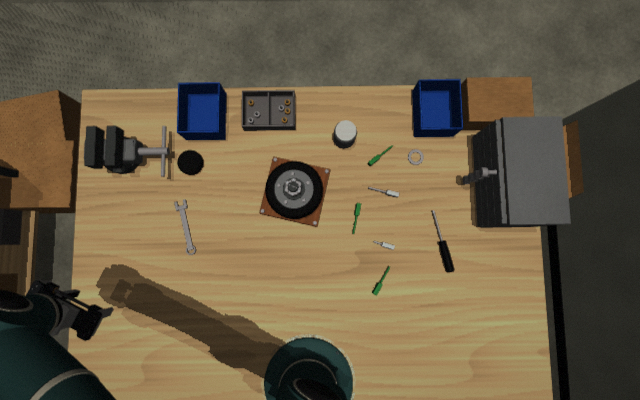

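View pics/scene0.png

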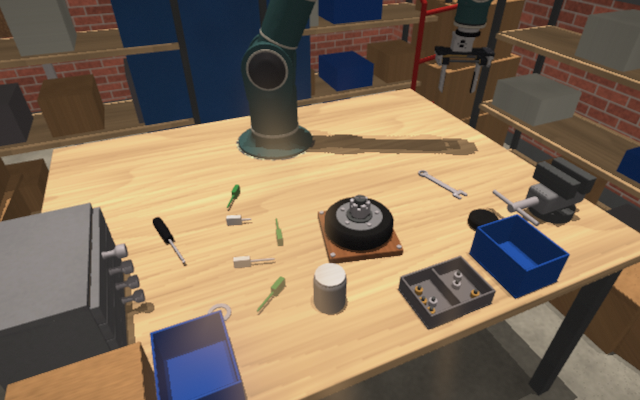

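Run:
```python
import cv2
a=cv2.imread('pics/top0.png');
c=cv2.resize(a[150:250,250:360],None,fx=6,fy=6,interpolation=cv2.INTER_CUBIC);cv2.imwrite('pics/nut0.png',c)
c=cv2.resize(a[100:320,370:500],None,fx=2.7,fy=2.7,interpolation=cv2.INTER_CUBIC);cv2.imwrite('pics/pins0.png',c)
```

```text
(no output)
```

View pics/nut0.png

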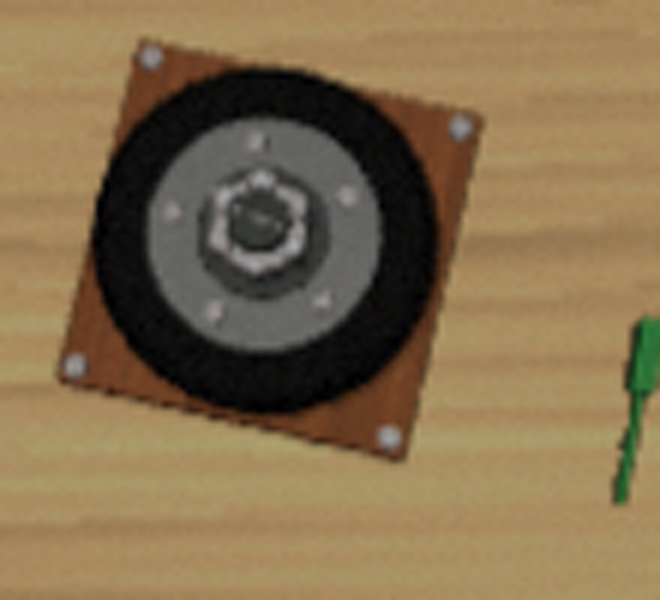

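View pics/pins0.png

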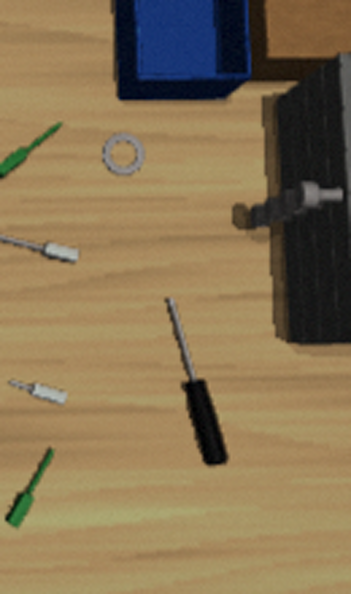

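Candidates for the pin, by top-camera pixel:
- (383,192): silver, long shaft
- (384,244): silver, short shaft, so this is the spare
- (380,155), (356,218) and (381,281): green

I choose (383,192). The crop confirms it is silver with a long shaft. Next I take a close look at the nut.

```bash
cat > h.py <<'E'
import numpy as np,cv2
from scipy.spatial.transform import Rotation as Ro
from cell import *
np.set_printoptions(precision=4,suppress=True)
def pose():
    s=sense();return np.array(s['tool_pos']),Ro.from_rotvec(s['orientation']).as_matrix(),s
def proj(m,X):
    c=m['R']@np.asarray(X,float)+m['t'];q=m['intrinsics']@c;return q[:2]/q[2]
def onplane(m,uv,z):
    r=m['R'].T@np.linalg.inv(m['intrinsics'])@np.array([uv[0],uv[1],1.]);o=-m['R'].T@m['t'];return o+r*(z-o[2])/r[2]
E
python3 - <<'E'
from h import *
p,R,s=pose();print(p);print(R)
m=camera_model('wrist');C=-m['R'].T@m['t'];print('cam in tool',R.T@(C-p));print('cam axes in tool\n',R.T@m['R'].T);print(m['intrinsics'])
t=camera_model('top')
print(onplane(t,(250+259/6,150+222/6),.124),onplane(t,(383,192),.02))
# plane corners/wheel
E
```

```text
[0.2796 0.5589 0.2134]
[[-0.     -0.8943  0.4474]
 [-0.0001  0.4474  0.8943]
 [-1.     -0.0001 -0.0001]]
cam in tool [-0.1698  0.0812  0.0002]
cam axes in tool
 [[-0.0001 -0.2786  0.9604]
 [ 0.0005 -0.9604 -0.2786]
 [ 1.      0.0004  0.0002]]
[[321.083    0.     318.8014]
 [  0.     321.083  203.7427]
 [  0.       0.       1.    ]]
[0.5904 0.0345 0.124 ] [ 0.5856 -0.2458  0.02  ]
```

Call:
{"fn": "carry_out", "kwargs": {"delta_pos": [[0,-0.032,-0.0206],[0,-0.032,-0.0206],[0,-0.032,-0.0206],[0,-0.032,-0.0206],[0,-0.032,-0.0206],[0,-0.032,-0.0206],[0,-0.032,-0.0206],[0,-0.032,-0.0206],[0,-0.032,-0.0206],[0,-0.032,-0.0206],[0,-0.032,-0.0206],[0,-0.032,-0.0206],[0,-0.032,-0.0206],[0,-0.032,-0.0206],[0,-0.032,-0.0206],[0,-0.032,-0.0206],[0,0,0],[0,0,0]], "rotation": [[0,0,0],[0,0,0],[0,0,0],[0,0,0],[0,0,0],[0,0,0],[0,0,0],[0,0,0],[0,0,0],[0,0,0],[0,0,0],[0,0,0],[0,0,0],[0,0,0],[0,0,0],[0,0,0],[0,0,0],[0,0,0]], "fingers": 0.07}}

```text
t: 2.3
tool_pos: [0.5901, 0.0346, 0.2132]
orientation: [-0.86, 1.394, 0.86]
wrist_force: [0.3, 0.6, 0.4]
grip_width: 0.0701
```

Run:
```python
from h import *
p,R,s=pose();print(p,R[:,2],s['t'],s['joint_positions'])
m=camera_model('wrist');pic,d=snapshot('wrist');np.save('w1d.npy',d);np.savez('w1m.npz',**m)
cv2.imwrite('pics/w1.png',pic[:,:,::-1])
u,v=map(int,proj(m,[.59,.0345,.124]));print(u,v)
cv2.imwrite('pics/w1c.png',cv2.resize(pic[v-75:v+75,u-75:u+75,::-1],None,fx=4,fy=4,interpolation=cv2.INTER_CUBIC))
```

```text
[0.5901 0.0346 0.2132] [ 0.4486  0.8937 -0.0003] 2.3 [-0.3303  0.3654  0.2799  1.7094 -0.1118  1.0828  1.0903]
318 210
```

View pics/w1c.png

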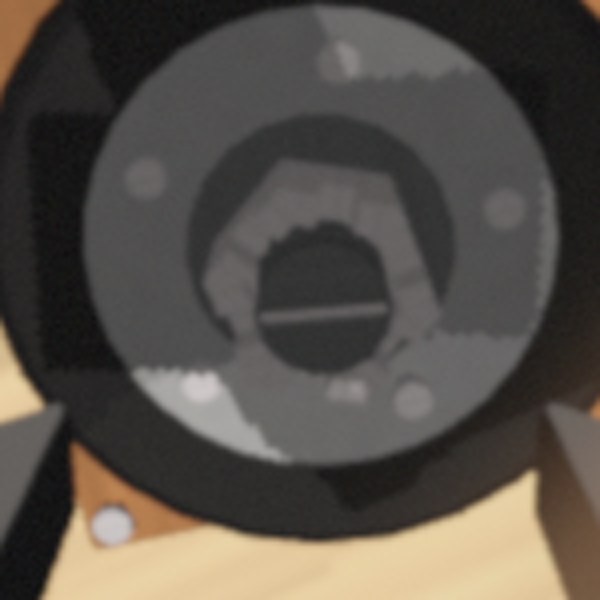

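View pics/w1.png

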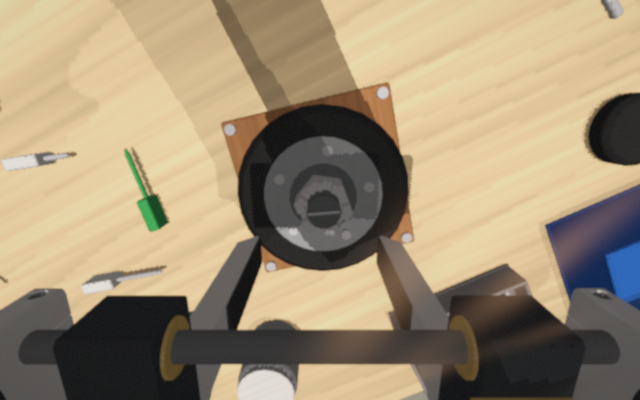

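```bash
cat >> h.py <<'E'
def ortho(pic,m,z,c,half=.04,px=600):
    # orthophoto at plane z, world: image right=+x? use up=+x, right=-y (like top cam)
    s=2*half/px
    jj,ii=np.meshgrid(np.arange(px),np.arange(px))
    X=c[0]+half-(ii+.5)*s; Y=c[1]+half-(jj+.5)*s
    P=np.stack([X,Y,np.full_like(X,z)],-1)@m['R'].T+m['t']
    q=P@m['intrinsics'].T
    return cv2.remap(pic,(q[...,0]/q[...,2]).astype(np.float32),(q[...,1]/q[...,2]).astype(np.float32),cv2.INTER_CUBIC)
def enh(a,clip=4):
    l=cv2.cvtColor(a,cv2.COLOR_RGB2GRAY);return cv2.createCLAHE(clip,(4,4)).apply(l)
E
python3 - <<'E'
from h import *
m=dict(np.load('w1m.npz'));d=np.load('w1d.npy');pic=cv2.imread('pics/w1.png')[:,:,::-1].copy()
c=onplane(m,(318+(322-300)/4,210+(312-300)/4),.124)
print(c)
o=enh(ortho(pic,m,.114,c,.04))
cv2.imwrite('pics/w1o.png',o)
v,u=np.mgrid[0:400,0:640]
r=np.linalg.inv(m['intrinsics'])@np.stack([u.ravel(),v.ravel(),np.ones(u.size)])*d.ravel()
W=(m['R'].T@(r-m['t'][:,None])).T
k=(np.hypot(W[:,0]-c[0],W[:,1]-c[1])<.035)&(d.ravel()>0)
W=W[k]
for lo,hi in [(.118,.13),(.11,.118),(.098,.106)]:
    q=W[(W[:,2]>lo)&(W[:,2]<hi)];print(lo,len(q),np.median(q,0),q.mean(0))
# height grid picture
im=np.zeros((600,600),np.uint8)
for x,y,z in W:
    cv2.circle(im,(int((c[1]+.04-y)/.08*600),int((c[0]+.04-x)/.08*600)),6,int(np.clip((z-.07)/.06*255,0,255)),-1)
cv2.imwrite('pics/w1h.png',im)
E
```

```text
[0.5939 0.0374 0.124 ]
0.118 912 [0.5928 0.0375 0.1224] [0.5928 0.0374 0.1223]
0.11 865 [0.5869 0.0385 0.1125] [0.5916 0.038  0.1125]
0.098 423 [0.581  0.045  0.1007] [0.5862 0.0402 0.1013]
```

View pics/w1o.png

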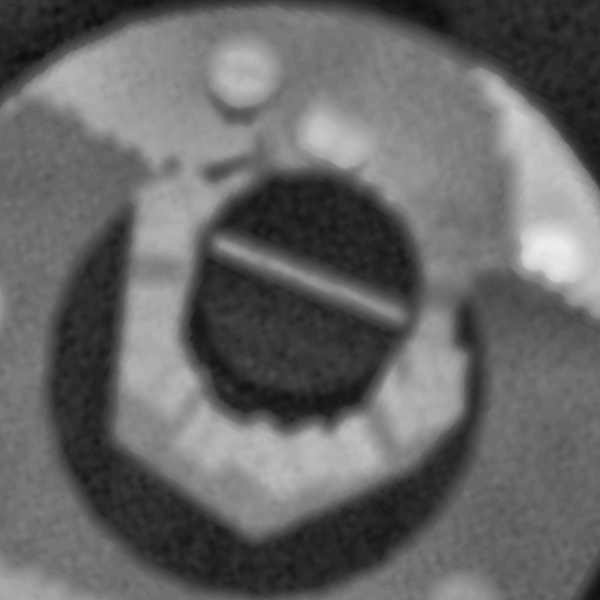

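View pics/w1h.png

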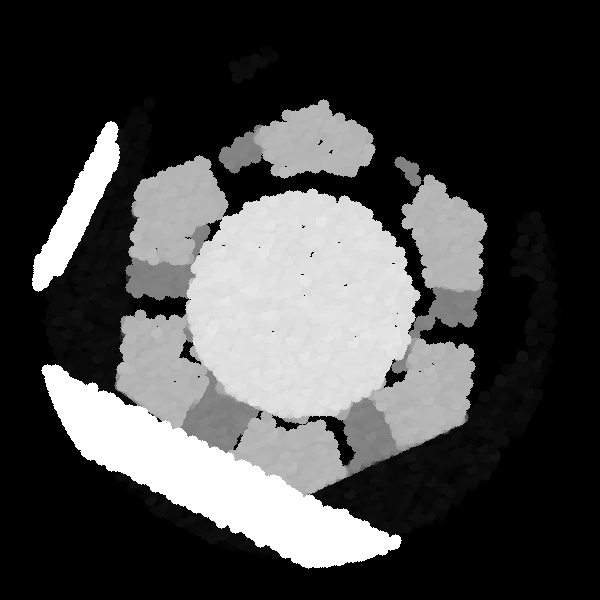

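```bash
cat >> h.py <<'E'
def cloud(d,m):
    v,u=np.mgrid[0:400,0:640]
    r=np.linalg.inv(m['intrinsics'])@np.stack([u.ravel(),v.ravel(),np.ones(u.size)])*d.ravel()
    W=(m['R'].T@(r-m['t'][:,None])).T
    return W[d.ravel()>0]
def nutfit(d,m,c0):
    W=cloud(d,m);W=W[np.hypot(W[:,0]-c0[0],W[:,1]-c0[1])<.03]
    top=W[(W[:,2]>.119)&(W[:,2]<.128)]
    # centre: min enclosing circle of the top face
    k=np.hypot(*(top[:,:2]-np.median(top[:,:2],0)).T)<.0175
    (cx,cy),r=cv2.minEnclosingCircle((top[k][:,:2]*1000).astype(np.float32));c=np.array([cx,cy])/1000
    best=[]
    q=W[(W[:,2]>.097)&(W[:,2]<.117)];rel=q[:,:2]-c;rad=np.hypot(*rel.T);k=(rad>.0165)&(rad<.0225);rel=rel[k];zz=q[k][:,2]
    for a in np.arange(0,60,.25):
        s=0
        t=np.arctan2(rel[:,1],rel[:,0])-np.radians(a);t=(t+np.pi/6)%(np.pi/3)-np.pi/6
        lat=np.hypot(*rel.T)*np.sin(t)
        pred=np.where(abs(lat)<.00425,.1005,.1125)
        best.append(np.abs(zz-pred).clip(0,.008).mean())
    best=np.array(best);i=best.argmin();k=best<best.min()*1.05
    return c,r,np.arange(0,60,.25)[i],best[i],len(zz),len(top)
def linefit(pic,m,c):
    o=ortho(pic,m,.124,c,.02,400);g=cv2.cvtColor(o,cv2.COLOR_RGB2GRAY).astype(float)
    g=g-cv2.GaussianBlur(g,(0,0),15)
    ii,jj=np.mgrid[0:400,0:400];s=.04/400;x=.02-(ii+.5)*s;y=.02-(jj+.5)*s
    best=None
    for a in np.arange(0,180,.5):
        n=np.array([-np.sin(np.radians(a)),np.cos(np.radians(a))])
        lat=x*n[0]+y*n[1];lon=x*n[1]-y*n[0]
        for off in np.arange(-.003,.00301,.00025):
            k=(abs(lat-off)<.0006)&(abs(lon)<.012)
            v=g[k].mean()
            if best is None or v>best[0]: best=(v,a,off)
    return best,o
E
python3 - <<'E'
from h import *
m=dict(np.load('w1m.npz'));d=np.load('w1d.npy');pic=cv2.imread('pics/w1.png')[:,:,::-1].copy()
f=nutfit(d,m,[.593,.0375]);print(f);b,o=linefit(pic,m,f[0]);print(b)
E
```

```text
(array([0.5934, 0.037 ]), 14.886478424072266, np.float64(25.0), np.float64(0.0013415598387405382), 772, 903)
(np.float64(15.762147782458559), np.float64(68.5), np.float64(2.6020852139652106e-18))
```

Call:
{"fn": "carry_out", "kwargs": {"delta_pos": [[0,-0.0019,0.0036],[0,0,0],[0,0,0],[0.03,0,0],[0.03,0,0],[0.03,0,0],[0.02,0,0],[0.016,0,0],[0,0,0],[0,0,0]], "rotation": [[-0.126,0,0],[-0.126,0,0],[-0.126,0,0],[0,0,0],[0,0,0],[0,0,0],[0,0,0],[0,0,0],[0,0,0],[0,0,0]]}}

```text
t: 3.35
tool_pos: [0.5933, 0.0384, 0.088]
orientation: [-1.147, 1.248, 1.147]
wrist_force: [0.3, 0.4, 0.6]
grip_width: 0.0699
```

Run:
```python
from h import *
p,R,s=pose();print(p,R[:,2],np.degrees(np.arctan2(R[1,2],R[0,2])),s['t'],s['joint_positions'],s['wrist_force'])
m=camera_model('wrist');pic,d=snapshot('wrist')
cv2.imwrite('pics/w2.png',pic[:,:,::-1])
print(nutfit(d,m,[.5934,.037]));print(linefit(pic,m,[.5934,.037])[0])
```

```text
[0.5933 0.0384 0.088 ] [0.0844 0.9964 0.0002] 85.15673581140899 3.35 [-0.2585  0.5138  0.1848  1.7995 -0.1219  0.8392  1.4708] [0.2656 0.4253 0.6471]
(array([0.5937, 0.0372]), 15.18197250366211, np.float64(24.75), np.float64(0.0016811754397664004), 1983, 2749)
(np.float64(19.675808486415516), np.float64(68.5), np.float64(2.6020852139652106e-18))
```

View pics/w2.png

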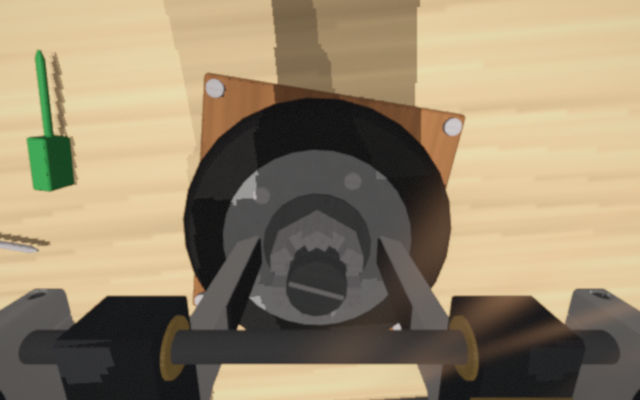

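The nut sits between the fingers, with the axle line at (318,290), and slot and line remain measurable. I grip now.

Call:
{"fn": "carry_out", "kwargs": {"delta_pos": [[0,0,-0.0012],[0,0,0],[0,0,0],[0,0,0],[0,0,0],[0,0,0],[0,0,0],[0,0,0]], "rotation": [[0,0,0],[0,0,0],[0,0,0],[0,0,0],[0,0,0],[0,0,0],[0,0,0],[0,0,0]], "fingers": 0.03, "newtons": 55}}

```text
t: 4.2
tool_pos: [0.5935, 0.0371, 0.0879]
orientation: [-1.146, 1.247, 1.146]
wrist_force: [-1.7, 5.9, 6.1]
grip_width: 0.0457
```

```bash
cat > look.py <<'E'
from h import *
import sys
p,R,s=pose();print(p,'yaw',np.degrees(np.arctan2(R[1,2],R[0,2])),s['t'],np.array(s['wrist_force']),np.array(s['wrist_torque']),s['grip_width'])
m=camera_model('wrist');pic,d=snapshot('wrist')
cv2.imwrite(f'pics/{sys.argv[1]}.png',pic[:,:,::-1])
f=nutfit(d,m,[.5936,.0371]);l=linefit(pic,m,f[0]);print('c',f[0],f[1],'slot',f[2],f[3],'line',l[0])
E
python3 look.py w3
```

```text
[0.5935 0.0371 0.0879] yaw 85.12073627351019 4.2 [-1.6732  5.8759  6.0883] [1.238  0.2442 0.0215] 0.045668464693665554
c [0.5936 0.037 ] 15.11182975769043 slot 24.5 0.0017207784035955717 line (np.float64(19.586066311984226), np.float64(69.0), np.float64(0.0002500000000000028))
```

Call:
{"fn": "carry_out", "kwargs": {"delta_pos": [[0,0,0],[0,0,0],[0,0,0],[0,0,0],[0,0,0],[0,0,0],[0,0,0],[0,0,0],[0,0,0],[0,0,0],[0,0,0],[0,0,0],[0,0,0],[0,0,0]], "rotation": [[0.025,0,0],[0.025,0,0],[0.025,0,0],[0.025,0,0],[0.025,0,0],[0.025,0,0],[0.025,0,0],[0.025,0,0],[0.025,0,0],[0.025,0,0],[0.025,0,0],[0.025,0,0],[0,0,0],[0,0,0]]}}

```text
t: 5.65
tool_pos: [0.5936, 0.0372, 0.0879]
orientation: [-0.921, 1.366, 0.921]
wrist_force: [-0.6, 5.0, 6.3]
grip_width: 0.0457
```

```bash
python3 look.py w4
```

```text
[0.5936 0.0372 0.0879] yaw 67.96775304748397 5.65 [-0.5632  5.0469  6.2965] [1.2024 0.1663 0.4325] 0.04569687081150455
c [0.5939 0.0373] 15.397881507873535 slot 7.5 0.0017045219989152943 line (np.float64(19.49276131142197), np.float64(59.0), np.float64(0.0002500000000000028))
```

Call:
{"fn": "carry_out", "kwargs": {"delta_pos": [[0,0,0],[0,0,0],[0,0,0],[0,0,0],[0,0,0],[0,0,0],[0,0,0]], "rotation": [[0.02,0,0],[0.02,0,0],[0.02,0,0],[0.02,0,0],[0.02,0,0],[0,0,0],[0,0,0]]}}

```text
t: 6.4
tool_pos: [0.5936, 0.0372, 0.0879]
orientation: [-0.845, 1.399, 0.845]
wrist_force: [-0.9, 5.1, 5.4]
grip_width: 0.0459
```

```bash
python3 look.py w5
```

```text
[0.5936 0.0372 0.0879] yaw 62.24060244722895 6.4 [-0.8764  5.092   5.4299] [1.223  0.2037 0.5176] 0.04591034534637996
c [0.5938 0.0371] 15.274129867553711 slot 1.75 0.0016981974195778378 line (np.float64(19.569192535161807), np.float64(59.0), np.float64(0.0002500000000000028))
```

Call:
{"fn": "carry_out", "kwargs": {"delta_pos": [[0,0,0],[0,0,0],[0,0,0],[0,0,0],[0,0,0],[0,0,0]], "rotation": [[0.017,0,0],[0.017,0,0],[0.016,0,0],[0,0,0],[0,0,0],[0,0,0]]}}

```text
t: 7.05
tool_pos: [0.5936, 0.0372, 0.0879]
orientation: [-0.807, 1.415, 0.807]
wrist_force: [-0.5, 5.6, 5.3]
grip_width: 0.0459
```

```bash
python3 look.py w6
```

```text
[0.5936 0.0372 0.0879] yaw 59.382450715208954 7.05 [-0.5037  5.6107  5.3318] [1.2153 0.1789 0.5477] 0.045916908288522906
c [0.5937 0.0373] 15.10424518585205 slot 59.5 0.0017325240894112822 line (np.float64(19.473993744314804), np.float64(59.5), np.float64(0.0002500000000000028))
```

Slot and line are both at 59–59.5°, so they are aligned. I release, rise and look again.

Call:
{"fn": "carry_out", "kwargs": {"delta_pos": [[0,0,0],[0,0,0],[0,0,0],[-0.03,0,0],[-0.04,0,0],[-0.04,0,0],[-0.015,0,0],[0,0,0],[0,0,0]], "rotation": [[0,0,0],[0,0,0],[0,0,0],[0,0,0],[0,0,0],[0,0,0],[0,0,0],[0,0,0],[0,0,0]], "fingers": 0.07}}

```text
t: 8.0
tool_pos: [0.5929, 0.0363, 0.2116]
orientation: [-0.806, 1.417, 0.806]
wrist_force: [-1.2, 0.4, -1.1]
grip_width: 0.0702
```

```bash
python3 look.py w7
python3 - <<'E'
from h import *
m=camera_model('wrist');pic=cv2.imread('pics/w7.png')
cv2.imwrite('pics/w7o.png',ortho(pic,m,.119,[.5937,.0372],.04))
E
```

```text
[0.5929 0.0363 0.2116] yaw 59.29989073686186 8.0 [-1.1798  0.3542 -1.0788] [-0.0188  0.029  -0.0081] 0.0702295412532433
c [0.5937 0.037 ] 15.193437576293945 slot 59.75 0.0013384269318978204 line (np.float64(16.305097246967417), np.float64(59.5), np.float64(2.6020852139652106e-18))
```

View pics/w7.png

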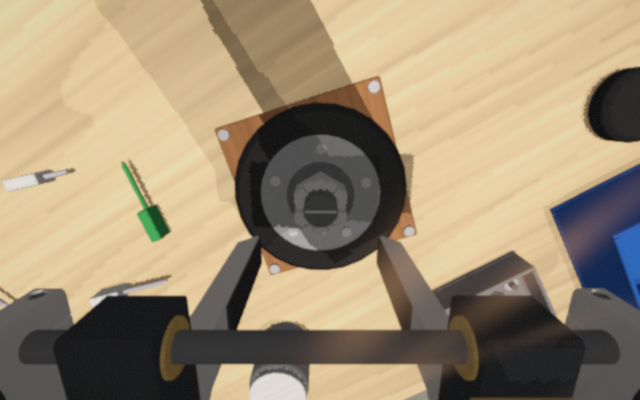

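View pics/w7o.png

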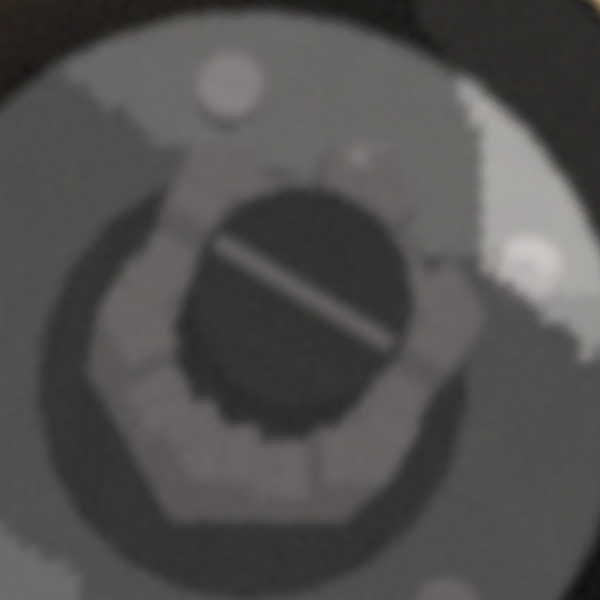

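Run:
```python
from h import *
t=camera_model('top')
h=onplane(t,(391.5,194),.02);tip=onplane(t,(368,187.5),.013);print(h,tip,np.degrees(np.arctan2(*(tip-h)[[1,0]])))
p,R,s=pose();dw=np.array([h[0],h[1],p[2]])-p;print(R.T@dw,R)
```

```text
[ 0.5788 -0.2727  0.02  ] [ 0.6018 -0.1992  0.013 ] 72.66168110218126
[ 0.0001 -0.1459 -0.2727] [[-0.0018 -0.8598  0.5106]
 [-0.0004  0.5106  0.8598]
 [-1.      0.0013 -0.0012]]
```

Call:
{"fn": "carry_out", "kwargs": {"delta_pos": [[0,-0.0208,-0.039],[0,-0.0208,-0.039],[0,-0.0208,-0.039],[0,-0.0208,-0.039],[0,-0.0208,-0.039],[0,-0.0208,-0.039],[0,-0.0208,-0.039],[0,0,0],[0,0,0],[0,0,0],[0,0,0],[0,0,0],[0,0,0],[0,0,0],[0,0,0],[0,0,0],[0,0,0],[0,0,0],[0,0,0]], "rotation": [[0,0,0],[0,0,0],[0,0,0],[0,0,0],[0,0,0],[0,0,0],[0,0,0],[0.1337,0,0],[0.1337,0,0],[0.1337,0,0],[0.1337,0,0],[0.1337,0,0],[0.1337,0,0],[0.1337,0,0],[0.1337,0,0],[0.1337,0,0],[0.1337,0,0],[0,0,0],[0,0,0]], "fingers": 0.05}}

```text
t: 9.95
tool_pos: [0.5787, -0.2725, 0.2114]
orientation: [0.234, 1.56, -0.234]
wrist_force: [-0.3, 0.5, 1.8]
grip_width: 0.0496
```

Run:
```python
from h import *
p,R,s=pose();print(p,R,s['t'],s['joint_positions'])
m=camera_model('wrist');pic,d=snapshot('wrist');np.save('p1d.npy',d);np.savez('p1m.npz',**m)
cv2.imwrite('pics/p1.png',pic[:,:,::-1])
cv2.imwrite('pics/p1o.png',ortho(pic,m,.02,[.59,-.25],.09)[:,:,::-1])
W=cloud(d,m);k=(abs(W[:,0]-.59)<.09)&(abs(W[:,1]+.25)<.09)&(W[:,2]>.008)&(W[:,2]<.04);W=W[k]
hd=W[(W[:,2]>.022)&(W[:,2]<.03)];print(len(hd),hd.mean(0))
hull=(hd[:,:2]*1000).astype(np.float32);print(cv2.minAreaRect(hull))
sh=W[(W[:,2]<.020)&(W[:,2]>.01)];print(len(sh),sh.min(0),sh.max(0))
np.save('p1W.npy',W)
```

```text
[ 0.5787 -0.2725  0.2114] [[-0.0017  0.2935  0.956 ]
 [-0.      0.956  -0.2935]
 [-1.     -0.0006 -0.0016]] 9.95 [-0.111   0.5334  0.716   1.5937 -0.3721  1.1571  0.3902]
795 [ 0.5674 -0.2231  0.0244]
((605.0859375, -201.5243377685547), (135.8256378173828, 149.8680419921875), 24.45237922668457)
336 [ 0.5101 -0.2573  0.0101] [ 0.6798 -0.1603  0.0198]
```

View pics/p1o.png

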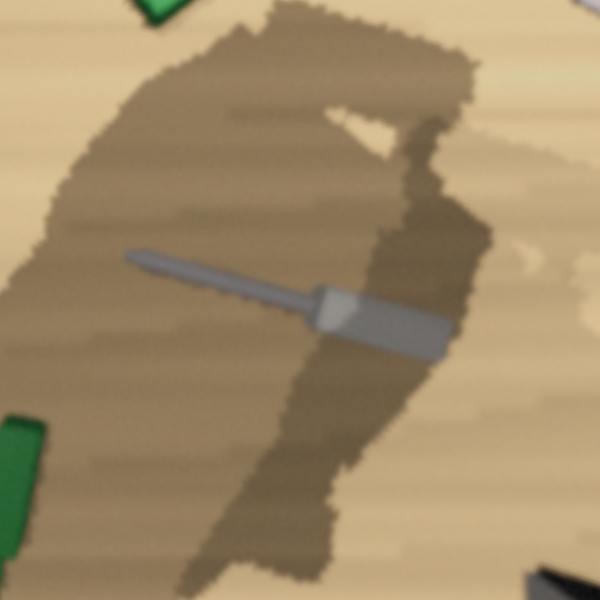

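View pics/p1.png

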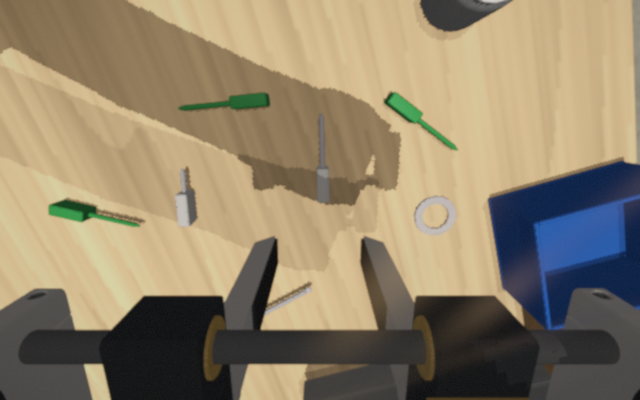

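The long silver pin is ahead, with its handle at about (322,185) and tip at (321,115). The short pin at (183,205) and the green ones are well away. I fit the pin's pose.

Run:
```python
from h import *
W=np.load('p1W.npy')
k=np.hypot(W[:,0]-.583,W[:,1]+.27)<.035;H=W[k&(W[:,2]>.021)&(W[:,2]<.031)]
print(len(H),H.mean(0),cv2.minAreaRect((H[:,:2]*1000).astype(np.float32)))
ax=np.array([np.cos(np.radians(73)),np.sin(np.radians(73))])
S=W[(np.abs((W[:,:2]-H.mean(0)[:2])@np.array([-ax[1],ax[0]]))<.012)&(W[:,2]>.010)&(W[:,2]<.0195)];l=(S[:,:2]-H.mean(0)[:2])@ax;S=S[(l>.024)&(l<.085)]
vx=cv2.fitLine((S[:,:2]).astype(np.float32),cv2.DIST_L2,0,.001,.001).ravel();print(len(S),vx,np.degrees(np.arctan2(vx[1],vx[0])),S[:,2].mean(),l.max())
n=np.array([-vx[1],vx[0]]);print('handle centre lateral offset from shaft line',(H.mean(0)[:2]-vx[2:])@n)
m=dict(np.load('p1m.npz'))
# ortho pixel measures
s=.18/600
f=lambda j,i:np.array([.59+.09-i*s,-.25+.09-j*s])
a,b=f(128,256),f(318,303);c=f(443,343)
print(a,b,c,np.degrees(np.arctan2(*(a-c)[::-1])))
```

```text
413 [ 0.5825 -0.2737  0.0243] ((581.9820556640625, -274.2315979003906), (40.215179443359375, 13.619403839111328), 73.37874603271484)
253 [ 0.2647  0.9643  0.5961 -0.2246] 74.65152 0.013716104111894025 0.07879586714626238
handle centre lateral offset from shaft line 8.740221854924989e-05
[ 0.6032 -0.1984] [ 0.5891 -0.2554] [ 0.5771 -0.2929] 74.56035446468074
```

Call:
{"fn": "carry_out", "kwargs": {"delta_pos": [[0,-0.0004,0.0038],[0.04,0,0],[0.04,0,0],[0.04,0,0],[0.04,0,0],[0.025,0,0],[0.0145,0,0],[0,0,0],[0,0,0],[0,0,0]], "rotation": [[-0.019,0,0],[0,0,0],[0,0,0],[0,0,0],[0,0,0],[0,0,0],[0,0,0],[0,0,0],[0,0,0],[0,0,0]]}}

```text
t: 11.0
tool_pos: [0.5834, -0.2748, 0.0146]
orientation: [0.221, 1.557, -0.222]
wrist_force: [0.9, 0.0, -0.7]
grip_width: 0.0499
```

Run:
```python
from h import *
p,R,s=pose();print(p,R,s['t'],s['wrist_force'])
m=camera_model('wrist');pic,d=snapshot('wrist')
cv2.imwrite('pics/p2.png',pic[:,:,::-1])
W=cloud(d,m);k=(np.hypot(W[:,0]-.582,W[:,1]+.274)<.024)&(W[:,2]>.021)&(W[:,2]<.03);H=W[k];q=(H-p)@R
print(len(H),cv2.minAreaRect((q[:,1:]*1000).astype(np.float32)),H[:,2].mean())
```

```text
[ 0.5834 -0.2748  0.0146] [[ 0.0021  0.2788  0.9603]
 [-0.0008  0.9603 -0.2788]
 [-1.     -0.0002  0.0022]] 11.0 [ 0.9339  0.0103 -0.6925]
1731 ((-0.1462535858154297, -9.488072395324707), (31.06218719482422, 40.48110580444336), 89.5008544921875) 0.024320589088765113
```

View pics/p2.png

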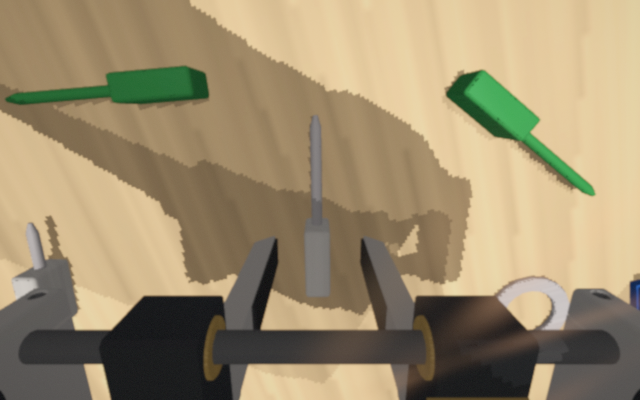

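Call:
{"fn": "carry_out", "kwargs": {"delta_pos": [[0.0028,0,-0.0012],[0,0,0],[0,0,0],[0,0,0],[0,0,0],[0,0,0],[0,0,0],[0,0,0],[0,0,0]], "rotation": [[0,0,0],[0,0,0],[0,0,0],[0,0,0],[0,0,0],[0,0,0],[0,0,0],[0,0,0],[0,0,0]], "fingers": 0.005, "newtons": 30}}

```text
t: 11.95
tool_pos: [0.5815, -0.274, 0.0103]
orientation: [0.222, 1.559, -0.222]
wrist_force: [0.5, -0.1, 1.8]
grip_width: 0.0139
```

Call:
{"fn": "carry_out", "kwargs": {"delta_pos": [[-0.02,0,0],[-0.03,0,0],[-0.03,0,0],[-0.0145,0,0],[0,0,0],[0,0,0],[0,0,0],[0,0,0]], "rotation": [[0,0,0],[0,0,0],[0,0,0],[0,0,0],[0.125,0,0],[0.125,0,0],[0,0,0],[0,0,0]]}}

```text
t: 12.75
tool_pos: [0.5813, -0.2737, 0.1041]
orientation: [0.414, 1.532, -0.415]
wrist_force: [0.8, -0.4, -0.5]
grip_width: 0.0136
```

```bash
cat > pinfit.py <<'E'
from h import *
import sys
def pinfit(pic,d,m,p,R):
    W=cloud(d,m);q=(W-p)@R  # tool coords
    out={}
    # shaft: ahead y>.022, |z|<.012, x about
    k=(q[:,1]>.024)&(q[:,1]<.082)&(abs(q[:,2])<.010)&(abs(q[:,0]-.0)<.014)
    S=q[k]
    return S,q
if __name__=='__main__':
    p,R,s=pose();print(p,'yaw y',np.degrees(np.arctan2(R[1,1],R[0,1])),'t',s['t'],np.array(s['wrist_force']),s['grip_width']);print(R)
    m=camera_model('wrist');pic,d=snapshot('wrist');cv2.imwrite(f'pics/{sys.argv[1]}.png',pic[:,:,::-1]);np.save(sys.argv[1]+'.npy',d)
    S,q=pinfit(pic,d,m,p,R)
    l=cv2.fitLine(S.astype(np.float32),cv2.DIST_HUBER,0,1e-4,1e-4).ravel()
    print(len(S),'dir',l[:3],'pt',l[3:],'at y=.02',l[3:]+l[:3]*(.02-l[4])/l[1],'ymax',S[:,1].max(),np.percentile(S[:,1],98))
    print('world dir',R@l[:3],np.degrees(np.arctan2(*(R@l[:3])[[1,0]])))
    H=q[(abs(q[:,1])<.025)&(abs(q[:,2])<.0065)&(abs(q[:,0]+.015)<.006)];print('handle',len(H),H.mean(0),H.min(0),H.max(0))
E
python3 pinfit.py p3
```

```text
[ 0.5813 -0.2737  0.1041] yaw y 59.691609302540456 t 12.75 [ 0.7918 -0.4094 -0.5471] 0.013643655967214426
[[-0.0009  0.5047  0.8633]
 [-0.0001  0.8633 -0.5047]
 [-1.     -0.0005 -0.0007]]
1172 dir [0.0057 1.     0.0066] pt [-0.0034  0.0524  0.    ] at y=.02 [-0.0036  0.02   -0.0002] ymax 0.07955727100811005 0.07762795077057745
world dir [ 0.5103  0.86   -0.0062] 59.313687657633466
handle 1663 [-0.014   0.0018  0.0001] [-0.0161 -0.0201 -0.0065] [-0.0091  0.0204  0.0065]
```

View pics/p3.png

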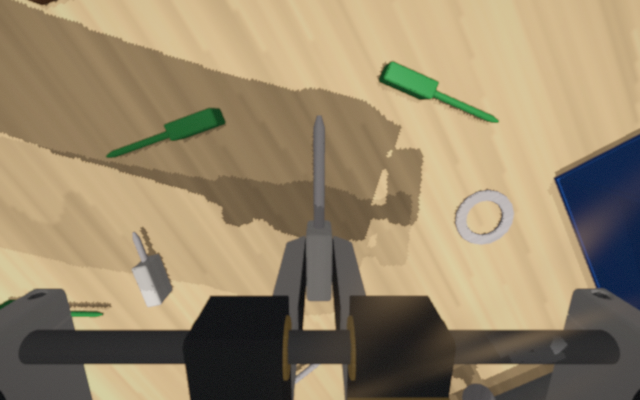

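Call:
{"fn": "carry_out", "kwargs": {"delta_pos": [[-0.0007,0.0193,-0.0183],[0,0.0193,-0.0183],[0,0.0193,-0.0183],[0,0.0193,-0.0183],[0,0.0193,-0.0183],[0,0.0193,-0.0183],[0,0.0193,-0.0183],[0,0.0193,-0.0183],[0,0,0],[0,0,0],[0,0,0]], "rotation": [[0,0,0],[0,0,0],[0,0,0],[0,0,0],[0,0,0],[0,0,0],[0,0,0],[0,0,0],[0,0,0],[0,0,0],[0,0,0]]}}

```text
t: 13.9
tool_pos: [0.534, -0.0676, 0.1055]
orientation: [0.417, 1.53, -0.418]
wrist_force: [-0.6, 0.2, -1.0]
grip_width: 0.0139
```

```bash
cat > look2.py <<'E'
from h import *
import sys
from pinfit import pinfit
p,R,s=pose();print(p,'yaw y',np.degrees(np.arctan2(R[1,1],R[0,1])),s['t'],np.array(s['wrist_force']),np.array(s['wrist_torque']),s['grip_width'])
m=camera_model('wrist');pic,d=snapshot('wrist');cv2.imwrite(f'pics/{sys.argv[1]}.png',pic[:,:,::-1]);np.save(sys.argv[1]+'.npy',d)
f=nutfit(d,m,[.5936,.0371]);l=linefit(pic,m,f[0])
print('c',f[0],f[1],'slot',f[2],f[3],'line',l[0])
print('axle in tool',R.T@(np.array([*f[0],.1075])-p))
S,q=pinfit(pic,d,m,p,R);S=S[(abs(S[:,2])<.006)&(abs(S[:,0]+.003)<.006)&(S[:,1]<.075)]
g=cv2.fitLine(S.astype(np.float32),cv2.DIST_HUBER,0,1e-4,1e-4).ravel();
print('shaft',len(S),g,'z at tip',g[5]+g[2]/g[1]*(.08-g[4]),'yaw',np.degrees(np.arctan2(*(R@g[:3])[[1,0]])))
c=proj(m,[.5937,.0371,.11]).astype(int);print(c)
a=pic[max(0,c[1]-70):c[1]+110,max(0,c[0]-90):c[0]+90,::-1]
cv2.imwrite(f'pics/{sys.argv[1]}c.png',cv2.resize(a,None,fx=3.2,fy=3.2,interpolation=cv2.INTER_CUBIC))
E
python3 look2.py i1
```

```text
[ 0.534  -0.0676  0.1055] yaw y 59.46986236300742 13.9 [-0.6063  0.1771 -1.0103] [-0.1029  0.1275 -0.0059] 0.013911505864044361
c [0.594 0.037] 14.895110130310059 slot 59.0 0.0012569341069457896 line (np.float64(32.08955871859004), np.float64(58.5), np.float64(2.6020852139652106e-18))
axle in tool [-0.002   0.1206 -0.0014]
shaft 1103 [ 0.0072  1.     -0.0045 -0.0038  0.052  -0.0001] z at tip -0.00017848512 yaw 59.72707168657739
[314  22]
```

View pics/i1c.png

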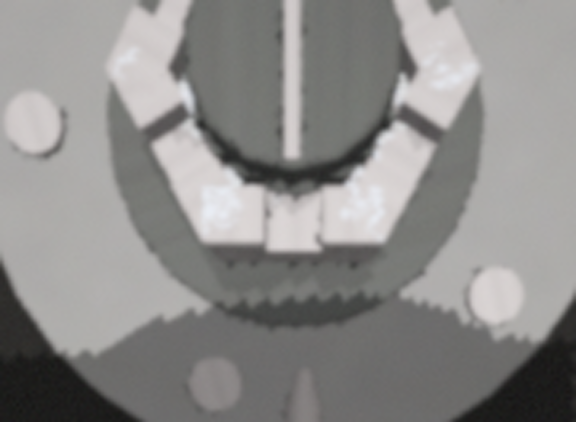

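View pics/i1.png

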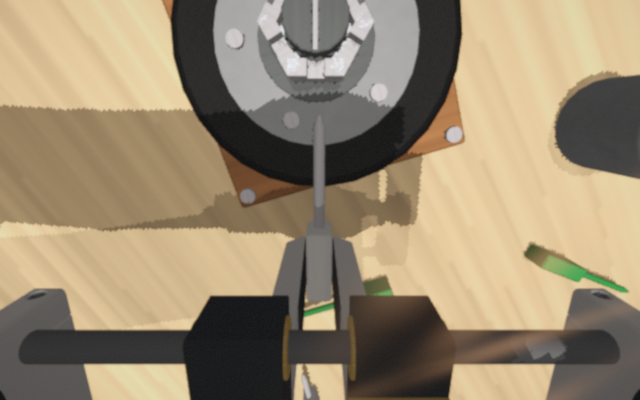

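Call:
{"fn": "carry_out", "kwargs": {"delta_pos": [[0.0007,0.005,-0.0023],[0,0.005,0],[0,0,0],[0,0,0],[0,0,0]], "rotation": [[0.008,0,0],[0,0,0],[0,0,0],[0,0,0],[0,0,0]]}}

```text
t: 14.45
tool_pos: [0.5369, -0.0569, 0.1047]
orientation: [0.424, 1.529, -0.424]
wrist_force: [-0.7, 0.8, -1.1]
grip_width: 0.0135
```

```bash
python3 look2.py i2
```

```text
[ 0.5369 -0.0569  0.1047] yaw y 59.004183213508405 14.45 [-0.7035  0.7572 -1.097 ] [0.0188 0.0889 0.0025] 0.013496781589837801
c [0.594  0.0372] 14.989237785339355 slot 59.0 0.0011794823239035465 line (np.float64(43.692929767489225), np.float64(59.0), np.float64(-0.0002499999999999976))
axle in tool [-0.0028  0.1101  0.0005]
shaft 1099 [-0.0025  1.     -0.0054 -0.0039  0.0501  0.0003] z at tip 0.00010403751 yaw 59.31225504981266
[318  47]
```

View pics/i2c.png

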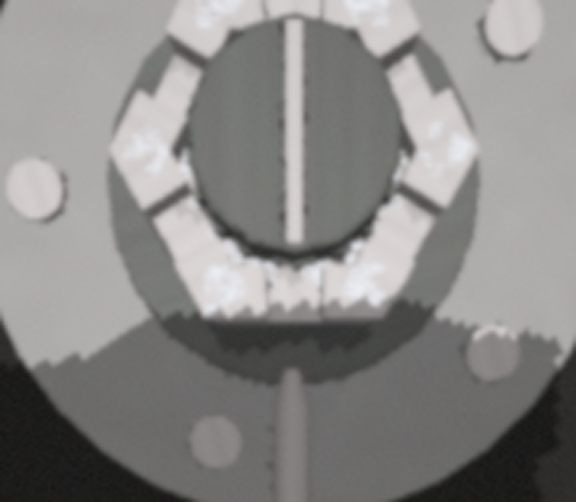

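Call:
{"fn": "carry_out", "kwargs": {"delta_pos": [[0,0.003,0.0003],[0,0.003,0],[0,0.003,0],[0,0.003,0],[0,0.002,0],[0,0.002,0],[0,0.002,0],[0,0,0]], "rotation": [[0,0,0],[0,0,0],[0,0,0],[0,0,0],[0,0,0],[0,0,0],[0,0,0],[0,0,0]]}}

```text
t: 15.3
tool_pos: [0.5466, -0.0413, 0.1047]
orientation: [0.424, 1.529, -0.424]
wrist_force: [0.1, 0.5, -0.5]
grip_width: 0.0138
```

```bash
python3 look2.py i3
```

```text
[ 0.5466 -0.0413  0.1047] yaw y 59.02213312038101 15.3 [ 0.1016  0.5272 -0.5176] [-0.1027  0.0987 -0.0231] 0.013759185449516632
c [0.5942 0.0373] 14.980511665344238 slot 59.25 0.0013752849185669576 line (np.float64(40.95578735566711), np.float64(59.0), np.float64(2.6020852139652106e-18))
axle in tool [-0.0028  0.0919  0.0003]
shaft 1200 [-0.0015  0.9998  0.0201 -0.0039  0.054   0.0001] z at tip 0.0006456277 yaw 57.86862153270192
[318  89]
```

View pics/i3c.png

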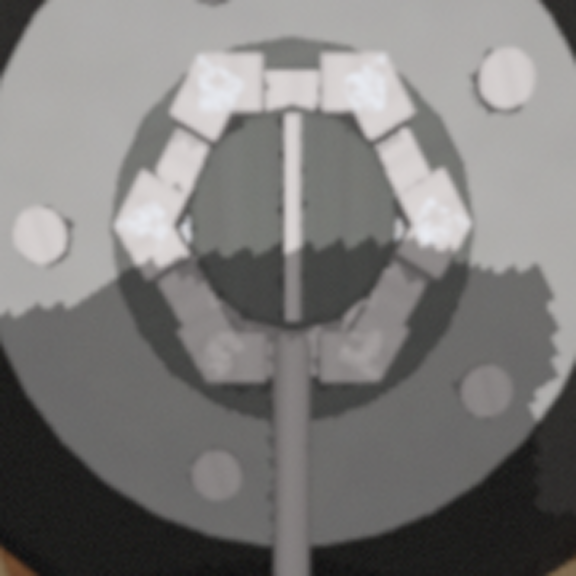

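Call:
{"fn": "carry_out", "kwargs": {"delta_pos": [[0,0.002,0],[0,0.002,0],[0,0.002,0],[0,0.003,0],[0,0.003,0],[0,0.003,0],[0,0.003,0],[0,0.003,0],[0,0,0]], "rotation": [[0,0,0],[0,0,0],[0,0,0],[0,0,0],[0,0,0],[0,0,0],[0,0,0],[0,0,0],[0,0,0]]}}

```text
t: 16.25
tool_pos: [0.5575, -0.0231, 0.1046]
orientation: [0.423, 1.529, -0.424]
wrist_force: [0.6, 0.6, -0.3]
grip_width: 0.0137
```

Call:
{"fn": "carry_out", "kwargs": {"delta_pos": [[0,0.003,0],[0,0.003,0],[0,0.003,0],[0,0.003,0],[0,0.003,0],[0,0.003,0],[0,0.003,0],[0,0.003,0],[0,0,0]], "rotation": [[0,0,0],[0,0,0],[0,0,0],[0,0,0],[0,0,0],[0,0,0],[0,0,0],[0,0,0],[0,0,0]]}}

```text
t: 17.15
tool_pos: [0.5698, -0.0025, 0.1046]
orientation: [0.424, 1.529, -0.424]
wrist_force: [-0.4, 0.3, -0.9]
grip_width: 0.0138
```

```bash
python3 look2.py i4
```

```text
[ 0.5698 -0.0025  0.1046] yaw y 59.029898318132 17.15 [-0.4211  0.2713 -0.8847] [-0.0559  0.0661 -0.0675] 0.013800849117971201
c [0.594  0.0373] 14.928924560546875 slot 59.25 0.001718921090686455 line (np.float64(28.518499421241014), np.float64(59.0), np.float64(-0.0002499999999999976))
axle in tool [-0.0029  0.0466  0.0002]
shaft 654 [ 0.0438  0.9987  0.0279 -0.0044  0.0549 -0.0003] z at tip 0.00041540986 yaw 57.43177757606595
[318 181]
```

View pics/i4c.png

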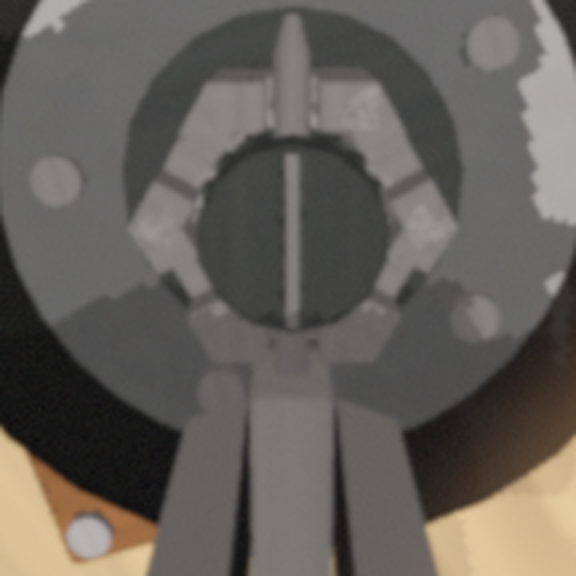

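Call:
{"fn": "carry_out", "kwargs": {"delta_pos": [[0,0.001,0],[0,0.001,0],[0,0.001,0],[0,0,0],[0,0,0]], "rotation": [[0,0,0],[0,0,0],[0,0,0],[0,0,0],[0,0,0]]}}

```text
t: 17.7
tool_pos: [0.5712, -0.0004, 0.1047]
orientation: [0.424, 1.529, -0.424]
wrist_force: [0.2, 0.1, -1.4]
grip_width: 0.0138
```

Call:
{"fn": "carry_out", "kwargs": {"delta_pos": [[0,0.0005,0],[0,0.0005,0],[0,0,0],[0,0,0]], "rotation": [[0,0,0],[0,0,0],[0,0,0],[0,0,0]]}}

```text
t: 18.1
tool_pos: [0.5717, 0.0005, 0.1047]
orientation: [0.424, 1.529, -0.424]
wrist_force: [-0.7, 0.0, -0.6]
grip_width: 0.0138
```

```bash
python3 look2.py i5
```

```text
[0.5717 0.0005 0.1047] yaw y 59.00466612308068 18.1 [-0.7174  0.0162 -0.5735] [-0.0582  0.0598 -0.0049] 0.013787777443868433
c [0.5939 0.0374] 15.030549049377441 slot 59.25 0.0017267222527263923 line (np.float64(27.68128518905062), np.float64(59.5), np.float64(-0.0002499999999999976))
axle in tool [-0.0028  0.0431  0.    ]
shaft 620 [ 0.0864  0.9961  0.0161 -0.0044  0.0632  0.0001] z at tip 0.00033465482 yaw 58.07765583659451
[318 187]
```

View pics/i5c.png

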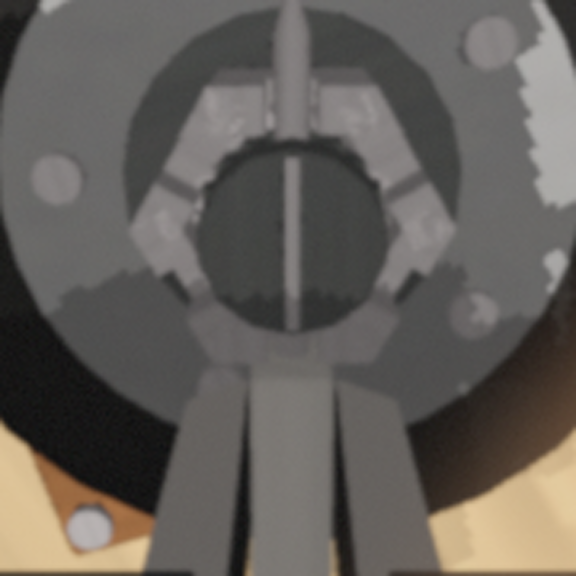

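Call:
{"fn": "carry_out", "kwargs": {"delta_pos": [[0,0.0005,0],[0,0.0005,0],[0,0,0],[0,0,0]], "rotation": [[0,0,0],[0,0,0],[0,0,0],[0,0,0]]}}

```text
t: 18.55
tool_pos: [0.572, 0.0009, 0.1047]
orientation: [0.424, 1.529, -0.425]
wrist_force: [-3.6, -3.8, 1.3]
grip_width: 0.0136
```

Call:
{"fn": "carry_out", "kwargs": {"delta_pos": [[0,0,0],[0,0,0],[0,0,0],[0,0,0],[0,0,0]], "rotation": [[0,0,0],[0,0,0],[0,0,0],[0,0,0],[0,0,0]], "fingers": 0.04}}

```text
t: 19.05
tool_pos: [0.5723, 0.0014, 0.1047]
orientation: [0.424, 1.529, -0.424]
wrist_force: [-0.1, -0.4, 0.1]
grip_width: 0.0401
```

```bash
python3 look2.py i6
```

```text
[0.5723 0.0014 0.1047] yaw y 59.007528708171975 19.05 [-0.0924 -0.3569  0.0594] [-0.0247  0.0643 -0.0036] 0.04013144968614849
c [0.5941 0.0374] 14.90868091583252 slot 59.0 0.001664775645035633 line (np.float64(26.69932032394115), np.float64(59.5), np.float64(-0.0002499999999999976))
axle in tool [-0.0028  0.0421  0.0001]
shaft 605 [-0.0112  0.9995 -0.0282 -0.0057  0.0633 -0.0001] z at tip -0.0005772638 yaw 60.62474846292475
[318 189]
```

View pics/i6.png

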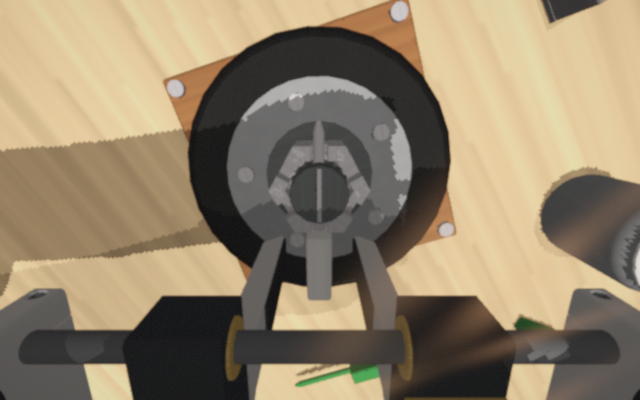

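The fingers are open and clear of the handle, and the pin stays in. I rise and check it from above.

Call:
{"fn": "carry_out", "kwargs": {"delta_pos": [[-0.02,0,0],[-0.03,0,0],[-0.04,0,0],[-0.03,0,0],[0,-0.02,0],[0,-0.02,0],[0,0,0],[0,0,0],[0,0,0]], "rotation": [[0,0,0],[0,0,0],[0,0,0],[0,0,0],[0,0,0],[0,0,0],[0,0,0],[0,0,0],[0,0,0]]}}

```text
t: 20.0
tool_pos: [0.5514, -0.0328, 0.224]
orientation: [0.424, 1.53, -0.424]
wrist_force: [0.1, -0.1, -0.3]
grip_width: 0.04
```

Run:
```python
from h import *
p,R,s=pose();print(p,s['t'],s['wrist_force'])
m=camera_model('wrist');pic,d=snapshot('wrist');cv2.imwrite('pics/f1.png',pic[:,:,::-1])
f=nutfit(d,m,[.594,.0373]);print(f,linefit(pic,m,f[0])[0])
W=cloud(d,m);a=np.radians(59.2);u=np.array([np.cos(a),np.sin(a)]);n=np.array([-u[1],u[0]])
r=W[:,:2]-f[0];L=r@u;T=r@n
k=(L>.024)&(L<.045)&(abs(T)<.005)&(W[:,2]>.095);S=np.c_[L,T,W[:,2]][k];print('tip L max',np.percentile(S[:,0],[50,98,100]),S.mean(0),cv2.fitLine(S.astype(np.float32),cv2.DIST_HUBER,0,1e-4,1e-4).ravel())
k=(L<-.018)&(L>-.075)&(abs(T)<.010)&(W[:,2]>.100)&(W[:,2]<.13);H=np.c_[L,T,W[:,2]][k];H=H[H[:,2]>.1155] if (H[:,2]>.1155).sum()>50 else H
print('handle',H.min(0),H.max(0),H.mean(0),np.polyfit(H[:,0],H[:,2],1))
c=proj(m,[.585,.02,.11]).astype(int);cv2.imwrite('pics/f1c.png',cv2.resize(pic[max(0,c[1]-90):c[1]+90,c[0]-100:c[0]+100,::-1],None,fx=3.2,fy=3.2,interpolation=cv2.INTER_CUBIC))
q,_=snapshot('scene');cv2.imwrite('pics/f2.png',q[:,:,::-1]);q,_=snapshot('top');cv2.imwrite('pics/f3.png',q[:,:,::-1])
```

```text
[ 0.5514 -0.0328  0.224 ] 20.0 [ 0.118  -0.0648 -0.3273]
(array([0.5939, 0.0375]), 14.771520614624023, np.float64(59.5), np.float64(0.0017256126764505924), 1100, 1058) (np.float64(21.175777579836275), np.float64(59.0), np.float64(-0.0002499999999999976))
tip L max [0.0285 0.0352 0.0354] [0.029  0.0004 0.1102] [ 0.9998  0.     -0.0216  0.029   0.0004  0.1102]
handle [-0.0577 -0.0059  0.1155] [-0.0254  0.007   0.1184] [-0.0353  0.0005  0.1163] [0.0375 0.1176]
```

View pics/f1c.png

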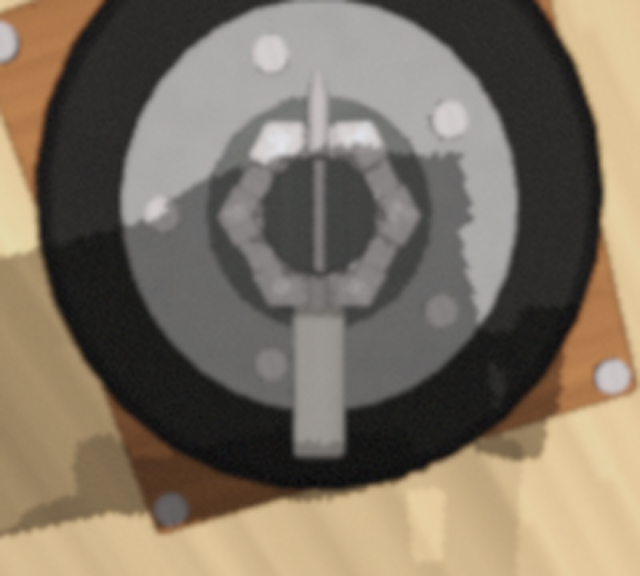

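View pics/f3.png

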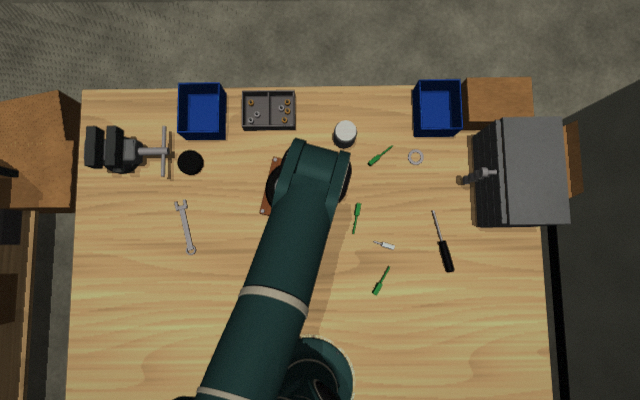

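Call:
{"fn": "carry_out", "kwargs": {"delta_pos": [[0,0,0],[0,0,0],[0,0,0],[0,0,0],[0,0,0],[0,0,0],[0,0,0],[0,0,0]], "rotation": [[0,0,0],[0,0,0],[0,0,0],[0,0,0],[0,0,0],[0,0,0],[0,0,0],[0,0,0]]}}

```text
t: 20.95
tool_pos: [0.5516, -0.033, 0.2247]
orientation: [0.424, 1.529, -0.424]
wrist_force: [-0.9, 0.5, -0.4]
grip_width: 0.04
```

Run:
```python
from h import *
p,R,s=pose()
m=camera_model('wrist');pic,d=snapshot('wrist')
f=nutfit(d,m,[.594,.0373]);print(f[0],f[2])
W=cloud(d,m);a=np.radians(59.2);u=np.array([np.cos(a),np.sin(a)]);n=np.array([-u[1],u[0]])
r=W[:,:2]-f[0];L=r@u;T=r@n;A=np.c_[L,T,W[:,2]][(abs(L)<.08)&(abs(T)<.012)]
S=A[(A[:,0]>.024)&(abs(A[:,1])<.005)&(A[:,2]>.095)];print('tip',S[:,0].max(),len(S))
H=A[(A[:,0]<-.02)&(A[:,2]>.095)&(A[:,2]<.13)&(abs(A[:,1])<.0085)]
for lo in np.arange(-.07,-.018,.003):
    q=H[(H[:,0]>lo)&(H[:,0]<=lo+.003)]
    if len(q):print(round(lo,4),len(q),np.median(q[:,2]),np.ptp(q[:,1]))
# ortho at handle top plane and at shaft-axis plane
for z in (.11,.118):
    o=ortho(pic,m,z,f[0],.07,700);M=cv2.getRotationMatrix2D((350,350),-(59.2-90)-90+0,1)
    cv2.imwrite(f'pics/f4_{int(z*1000)}.png',cv2.warpAffine(o,M,(700,700))[:,:,::-1])
```

```text
[0.594  0.0376] 59.0
tip 0.035339459108321626 88
-0.067 3 0.11230206329438494 0.009885836299090213
-0.064 55 0.11371422498726275 0.013494535693710844
-0.061 51 0.1139192169551235 0.013448980549890414
-0.058 48 0.11415799253448257 0.01334412922767141
-0.055 51 0.11418406379416465 0.013364693306267664
-0.052 59 0.11444848743200836 0.013288227482431407
-0.049 49 0.11486363830972564 0.013229745493959503
-0.046 52 0.11487427183235974 0.013164578311984476
-0.043 59 0.11537765618700674 0.01310927374048349
-0.04 48 0.11579440776929117 0.013075650688805384
-0.037 63 0.11567391304997895 0.013011444707912333
-0.034 49 0.11582444596010577 0.012983690152452102
-0.031 63 0.11660608293847294 0.012917974700154098
-0.028 67 0.11576106584918608 0.013620542116693434
-0.025 58 0.1066215702568254 0.016382390968369055
-0.022 53 0.1117525706680305 0.016385138772451534
```

View pics/f4_110.png

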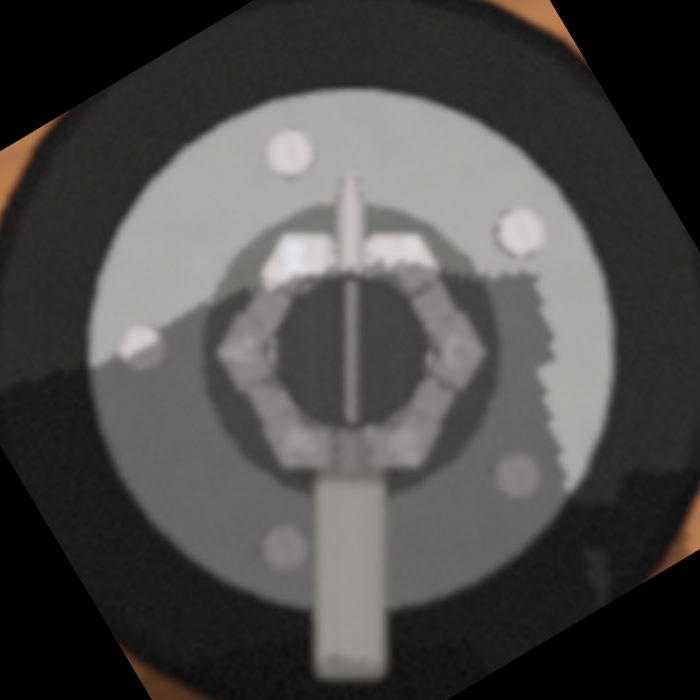

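The tip reading is steady: 35.4 mm past the axis, then 35.3 mm 0.95 s later. The limit is 33.5 mm. The handle has sagged about 3° within the hole's clearance, so its lower edge rests on the nut while the upper edge stands slightly off. In the top view the bystanders are where they were. I hand in.

```bash
python3 -c "
from cell import *
print(job_done(), sense()['t'])"
```

```text
the job is handed in; nothing more can be done
the job is handed in; nothing more can be done
```

The nut is tightened to the next slot, and the longer pin is through the slot and cross hole. It was released there, and I handed the job in at about 21 s of the 61 s allowed.

- **Nut:** I turned it about 26° clockwise. The axle went along for about 9.5° to its stop, and the nut then turned about 16.5° on it. Slot and hole read 59–59.5° afterwards, so they agree within about 0.5°.
- **Pin:** It slid in with no force showing above the sensor noise, and I stopped at about 5 N when the handle met the nut.
- **Last checks:** The tip is about 35.3 mm past the axle axis (limit 33.5 mm) and 0.4 mm off sideways. It held still over two looks, with the gripper open and well clear.
- **What disagreed:** The tip reading is short of the nominal 37 mm. After release the handle sagged about 3°, and the image shows its top edge roughly 2 mm off the nut. I take it that the lower edge is resting against the nut, but that edge is hidden and I could not see it directly. I did not nudge the pin further.
- **Bystanders:** In the last top view, every bystander in sight was where it started.

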